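Swap the wrong cup in the dressing set

ROBOT

A 7-joint arm with a two-finger parallel gripper is mounted at the origin on a cart in front of the work surface, level with it; the furniture and walls round the work are solid. World frame = base frame: x ahead of the robot, y to its left, z up, the work surface at z = 0. Lengths are in m, angles in rad, forces in N, time in s.
With the tool pointing down it reaches from about 0.425 to 0.925 m from the base axis. Payload 6.8 kg.
Tool frame: the origin (TCP) lies on the front face of the gripper's body, between the roots of the fingers; the fingertips stand 73 mm ahead of it and the grasp point (between the pads) lies 54 mm ahead of it (env.nose_length is the distance from the TCP to the fingertips, in m); z points along the fingers, y is the direction in which the jaws open and shut (so a half turn about z gives the same grasp; the last joint's range is limited). The gripper opens to 85 mm and grips with 20 to 120 N. Pads are 22 mm wide; open, the fingers measure 114 mm over their backs; the gripper's body (76 mm by 85 mm) begins 54 mm behind the grasp point. The pads swing forward as they close: fully open they stand 13 mm farther back than shut.
Start: joints at [-1.252, 0.477, 0.022, 1.555, -0.011, 1.109, -0.083], TCP at [0.279, 0.614, 0.304] pointing down, gripper open.
Joint ranges: [-2.96, 2.96], [-0.34, 2.1], [-1.41, 1.46], [0.24, 2.44], [-1.37, 4.51], [0.17, 1.92], [-2.96, 2.96]. Speed limits (rad/s): [2.39, 2.39, 3.14, 3.14, 3.14, 3.14, 3.14].

INTERFACE

Orientations are given as a unit quaternion [w, x, y, z].
In Python, from cell import env, kin, camera, calibration, job gives the robot as it stands. The module is installed in compiled form; this text tells all that it offers. Calls block until the motion is done:
- env.reach(position, orientation): joint-space move of the TCP to a pose.
- env.movel(position, velocity=0.15, rot=None, stop_force=None): straight line of the TCP; rot=None keeps the orientation; velocity is the mean speed in m/s. With stop_force (N) it stops when the force on the tool has changed by that much, and returns True; else False.
- env.goto_joints(angles): joint-space move.
- env.grip(opening, f_grip=None): finger opening in m; f_grip is the grip in N (None keeps the last); returns when the fingers have stopped.
- env.dwell(seconds).
- kin.inverse_kinematics(position, orientation): joint angles nearest the present ones, or None.
- env.get_state(): the state.
- camera(name): name is "scene" or "top"; returns (picture, depth): 480x640x3 uint8, blue, green, red; 480x640 float32, m along the optical axis (not along the pixel's ray), 0 where there is no reading.
- calibration(name): a dict with "fx", "fy", "cx", "cy" (pixels), "rvec" (rotation vector, rad) and "tvec" (3), from world to camera coordinates, as OpenCV has them. Camera axes: x right, y down, z forward; pixel columns grow to the right and rows downward; lengths in m; the calibration is good to about 2 mm. A picture is of the moment at which its call begins. calibration takes no time and is no camera call.
A pose or a line that the arm cannot do raises env.PlanningError and nothing moves.
- job.job_done(): hands the job in, once; it reports no verdict.
The state is a dict: "time": time; "qpos": joint angles; "joint_velocities": joint speeds; "joint_torque": joint torques, N m; "tcp_pos": TCP position; "orientation": TCP orientation; "force": force on the tool from outside, world axes, zero at the start; "torque": the same for the moment, N m; "opening": finger opening in m.
Only numpy, scipy, OpenCV 4.12 (cv2) and the standard library are available. Lean on these libraries where they do the work, as an engineer would, in place of code of your own. Each camera call takes 0.05 s, during which the arm holds its last target.

TASK

The set in the rack should be three low steel cups, but one bay holds a tall one. Push that bay's sprung ejector knob fully in to drive the tall cup out, slide the tall cup right inside the taped returns area, and slide the spare low cup from the table fully home into the empty bay. Slide the cups upright without lifting them off the table, and leave the other cups and things where they stand.

Things in the scene. Friction and masses are not known exactly. Their poses are not given: they have to be found in the camera images.
- rack: fixed aluminium rack with 3 bays, open in front. Origin on the table, middle of the front; own +y leads into the bays (robot's left); bay centre lines at own x = -68, 0, +68 mm. Guide bars 10 mm wide, 16 mm high, y = 16 to 54 mm, leave each bay 58 mm wide; bay floor = bare table. Behind, a cross block (y = 53 to 78 mm, 40 mm high, 4 mm high flange to y = 95 mm) guides the ejector rods
- low_cup_a: low straight-sided round steel cup, open on top, 50 mm diameter, 34 mm high, 80 g; stands in one bay of the rack at the start and belongs there. Origin at the centre of its underside, z up
- low_cup_b: a second low steel cup just like low_cup_a, also in a bay where it belongs. Origin at the centre of its underside
- tall_cup: the wrong cup in the set: tall straight-sided round steel cup, 50 mm diameter, 58 mm high, 110 g; stands in one of the three bays at the start. Origin at the centre of its underside, z up
- spare_low_cup: spare low steel cup just like low_cup_a (50 mm diameter, 34 mm high, 80 g), the right one for the set; stands loose on the table to the right of the rack, in front of its open side. Origin at the centre of its underside, z up
- spare_tall_cup: spare tall steel cup just like tall_cup (58 mm high); stands on the table 11 to 17 cm from spare_low_cup, either side of it; to be left alone. Origin at the centre of its underside
- returns_area: the returns area: a square marked on the table with flat white tape (no height); tape 12 mm wide, inside of the square 140 x 140 mm. Origin at its centre, its own x and y along the square's sides
- steel_bowl: loose small steel bowl, 79 mm diameter, 40 mm high, a bystander beyond the rack. Origin at the centre of its underside
- pen: loose marker pen, 130 mm long, a bystander far to the right. Origin under its middle
- bay_0 (a point): point on the table where the centre of a cup stands when it is fully home in the bay at the rack's x = -68 mm (nearest the robot): 25 mm behind the rack's front, the cup's back touching the ejector's resting pusher plate
- ejector_0 (a joint): sprung ejector of the bay at x = -68 mm (nearest the robot): 0 m at rest, 0.085 m pushed fully in; slides along the rack's -y, its pusher plate (34 mm wide, 6 to 30 mm above the table) driving the cup out at the front (cup centre ends 60 mm before the rack's front). 1.5 N at rest to 6 N at full stroke; springs back when released
- knob_0 (a point): centre of the flat outer face of the black push knob (32 mm diameter, 12 mm thick, centre 22 mm above the table) of the bay at x = -68 mm (nearest the robot); push it along the rack's -y. Moves with the ejector; at rest 177 mm behind the rack's front. Round it is only free table and the neighbouring knobs, 68 mm away
- pusher_0 (a point): point on the front face of that ejector's pusher plate at table height, bay at x = -68 mm (nearest the robot); moves with the ejector
- bay_1 (a point): point on the table where the centre of a cup stands when it is fully home in the bay at the rack's x = 0 (middle): 25 mm behind the rack's front, the cup's back touching the ejector's resting pusher plate
- ejector_1 (a joint): sprung ejector of the bay at x = 0 (middle): 0 m at rest, 0.085 m pushed fully in; slides along the rack's -y, its pusher plate (34 mm wide, 6 to 30 mm above the table) driving the cup out at the front (cup centre ends 60 mm before the rack's front). 1.5 N at rest to 6 N at full stroke; springs back when released
- knob_1 (a point): centre of the flat outer face of the black push knob (32 mm diameter, 12 mm thick, centre 22 mm above the table) of the bay at x = 0 (middle); push it along the rack's -y. Moves with the ejector; at rest 177 mm behind the rack's front. Round it is only free table and the neighbouring knobs, 68 mm away
- pusher_1 (a point): point on the front face of that ejector's pusher plate at table height, bay at x = 0 (middle); moves with the ejector
- bay_2 (a point): point on the table where the centre of a cup stands when it is fully home in the bay at the rack's x = +68 mm (farthest from the robot): 25 mm behind the rack's front, the cup's back touching the ejector's resting pusher plate
- ejector_2 (a joint): sprung ejector of the bay at x = +68 mm (farthest from the robot): 0 m at rest, 0.085 m pushed fully in; slides along the rack's -y, its pusher plate (34 mm wide, 6 to 30 mm above the table) driving the cup out at the front (cup centre ends 60 mm before the rack's front). 1.5 N at rest to 6 N at full stroke; springs back when released
- knob_2 (a point): centre of the flat outer face of the black push knob (32 mm diameter, 12 mm thick, centre 22 mm above the table) of the bay at x = +68 mm (farthest from the robot); push it along the rack's -y. Moves with the ejector; at rest 177 mm behind the rack's front. Round it is only free table and the neighbouring knobs, 68 mm away
- pusher_2 (a point): point on the front face of that ejector's pusher plate at table height, bay at x = +68 mm (farthest from the robot); moves with the ejector
Not all that is in view belongs to the job. What is shaped like the tall_cup but blue or red is not meant.

How it is judged:
On the way:
1. the tall cup is driven out of its bay by its ejector, pushed fully in (at least 76 mm of its 85 mm stroke) (((value of joint ejector_0 above 0.076 m and horizontal distance between tall_cup and pusher_0 below 0.045 m) or (value of joint ejector_1 above 0.076 m and horizontal distance between tall_cup and pusher_1 below 0.045 m) or (value of joint ejector_2 above 0.076 m and horizontal distance between tall_cup and pusher_2 below 0.045 m))), for 0.05 s.
At the end, for the whole second after the job is handed in: Spare low cup within 8 mm of fully home in the emptied bay; tall cup wholly inside the taped square; all cups upright (0.1 rad), on the table, at rest; the set's two low cups moved under 15 mm and the spare tall cup under 20 mm; all ejectors sprung back (within 6 mm) ((horizontal distance between spare_low_cup and bay_0 below 0.008 m or horizontal distance between spare_low_cup and bay_1 below 0.008 m or horizontal distance between spare_low_cup and bay_2 below 0.008 m) and x of tall_cup in the frame of returns_area between -0.046 and 0.046 m and y of tall_cup in the frame of returns_area between -0.046 and 0.046 m and angle between each of low_cup_a, low_cup_b, tall_cup, spare_low_cup, spare_tall_cup's own z axis and vertical below 0.1 rad and height (world z) of each of low_cup_a, low_cup_b, tall_cup, spare_low_cup, spare_tall_cup below 0.006 m and linear speed of each of low_cup_a, low_cup_b, tall_cup, spare_low_cup, spare_tall_cup below 0.01 m/s and distance of each of low_cup_a, low_cup_b from where it was at the start of the episode below 0.015 m and distance of spare_tall_cup from where it was at the start of the episode below 0.02 m and value of joint each of ejector_0, ejector_1, ejector_2 below 0.006 m); the robot touches nothing.
It fails at once if a cup that belongs in the rack is shifted by more than 15 mm (distance of any of low_cup_a, low_cup_b from where it was at the start of the episode above 0.015 m).
It fails at once if the spare tall cup is shifted by more than 20 mm (distance of spare_tall_cup from where it was at the start of the episode above 0.02 m).
It fails at once if a cup is lifted more than 20 mm off the table (height (world z) of any of low_cup_a, low_cup_b, tall_cup, spare_low_cup, spare_tall_cup above 0.02 m).
It fails at once if a cup is tipped by more than 0.4 rad (angle between any of low_cup_a, low_cup_b, tall_cup, spare_low_cup, spare_tall_cup's own z axis and vertical above 0.4 rad).
It fails at once if the steel bowl or the pen is shifted by more than 30 mm (distance of any of steel_bowl, pen from where it was at the start of the episode above 0.03 m).
It also fails if it takes over 58 s, if anything falls off the work surface, if the arm or the gripper's body presses on something with over 40 N, if the wrist force passes 120 N, or if a joint passes its speed limit or range.

## Working session

There is one attempt and no reset: what is moved stays moved. The work goes in short steps, each a Python script; the robot and the scene stay as the last script left them, time stands still between calls to the robot, and variables do not carry over. Pictures are saved under pics/ and viewed, and the job is handed in when it is done.

```bash
mkdir -p pics; ls
cat > h.py <<'E'
import numpy as np, cv2
from cell import env, kin, camera, calibration, job
def cal(n):
    c=calibration(n); K=np.array([[c['fx'],0,c['cx']],[0,c['fy'],c['cy']],[0,0,1.]])
    R=cv2.Rodrigues(np.array(c['rvec'],float))[0]; return K,R,np.array(c['tvec'],float).ravel()
def ray(n,u,v,z=0.):
    K,R,t=cal(n); d=R.T@np.linalg.solve(K,[u,v,1.]); o=-R.T@t
    return o+d*(z-o[2])/d[2]
def cloud(n,depth):
    K,R,t=cal(n); v,u=np.mgrid[:480,:640]
    p=np.stack([(u-K[0,2])/K[0,0]*depth,(v-K[1,2])/K[1,1]*depth,depth],-1)
    return (p-t)@R
def proj(n,p):
    K,R,t=cal(n); q=K@(R@np.array(p,float)+t); return q[:2]/q[2]
E
python3 - <<'E'
from h import *
for n in("scene","top"):
    p,d=camera(n); cv2.imwrite(f"pics/{n}0.png",p); np.save(f"{n}0.npy",d)
    K,R,t=cal(n); print(n,K[0,0],-R.T@t, R[2])
print(env.get_state())
E
```

```text
pics
scene 459.72930099057464 [-0.11062097 -0.56394918  0.50586039] [ 0.70273494  0.55896056 -0.44014394]
top 500.4240216234428 [ 0.32516165 -0.00376779  1.2632846 ] [ 0.22755565  0.01893478 -0.97358097]
{'time': 0.1, 'qpos': array([-1.25210814,  0.47770608,  0.02232565,  1.5563646 , -0.01150856,
        1.10926729, -0.08307556]), 'joint_velocities': array([-5.25430642e-04, -2.43671246e-03, -1.48290892e-03, -3.23976067e-03,
       -9.55307947e-04, -4.89373985e-04, -5.33198479e-05]), 'joint_torque': array([ 5.05067990e-03, -5.97753096e+01,  1.61417004e+00, -2.81952864e+01,
        1.29208207e-02,  5.08877172e-03, -2.32608522e-05]), 'tcp_pos': array([0.27923568, 0.61407969, 0.30302504]), 'orientation': array([-1.21276218e-04,  2.11750967e-01,  9.77323321e-01, -7.99651813e-04]), 'force': array([1.02352295, 0.49726583, 0.4125483 ]), 'torque': array([ 0.00286882, -0.00762239,  0.00432744]), 'opening': 0.085604377042739}
```

View pics/top0.png

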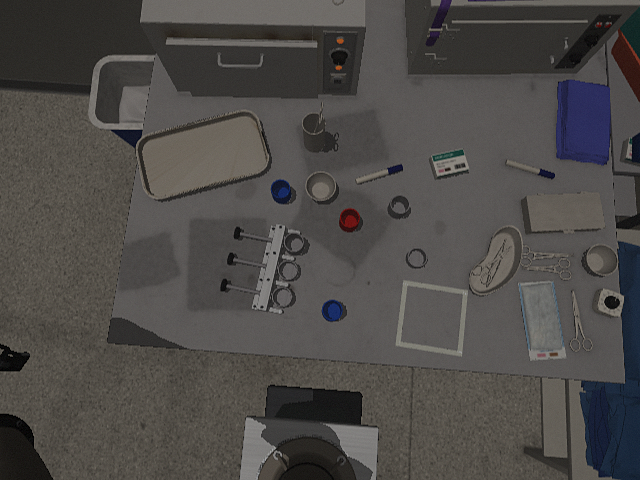

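View pics/scene0.png

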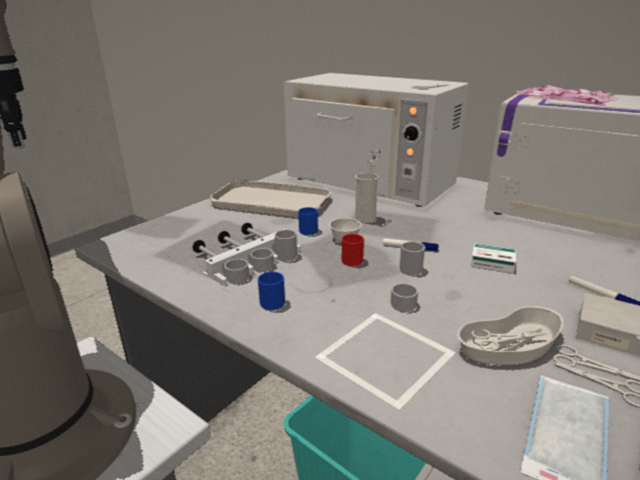

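The tall cup looks to be in the far bay: scene (286,245), top (296,243). I'll check this in enlarged crops.

Run:
```python
import cv2
t=cv2.imread("pics/top0.png"); s=cv2.imread("pics/scene0.png")
f=lambda i,x,y,w,h,k:cv2.convertScaleAbs(cv2.resize(i[y:y+h,x:x+w],None,fx=k,fy=k,interpolation=cv2.INTER_CUBIC),alpha=1.5)
cv2.imwrite("pics/c1.png",f(t,210,170,150,150,4))
cv2.imwrite("pics/c2.png",f(t,320,170,160,190,3))
cv2.imwrite("pics/c3.png",f(s,180,200,260,120,3))
```

```text
(no output)
```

View pics/c1.png

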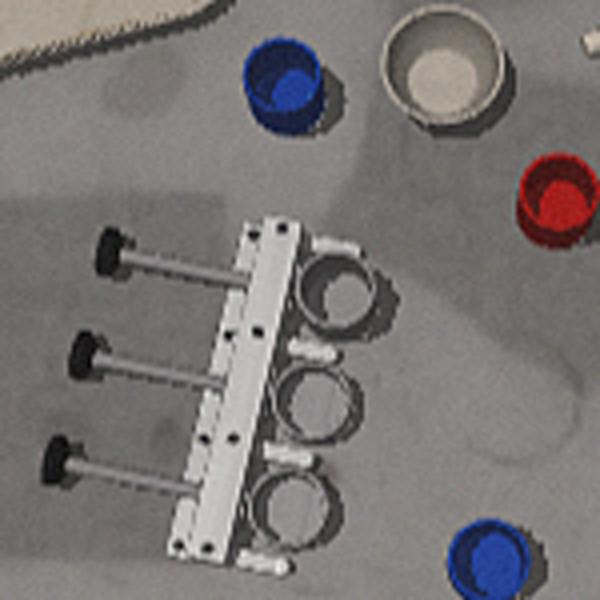

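View pics/c2.png

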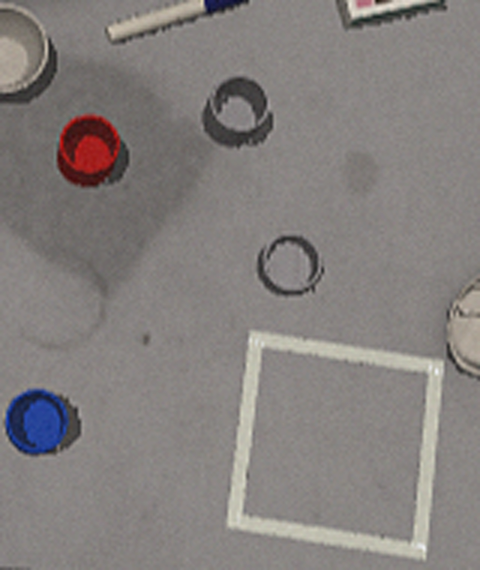

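View pics/c3.png

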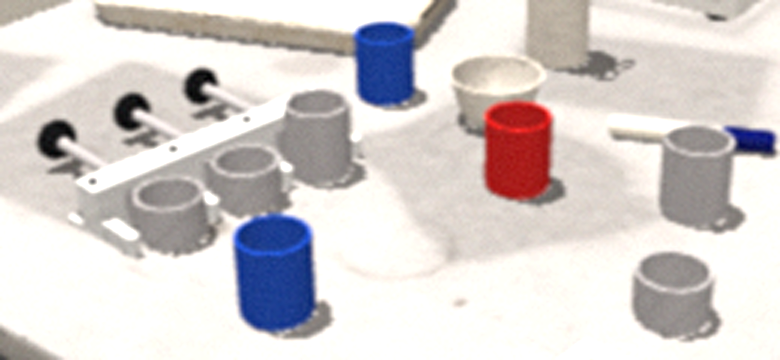

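Crops confirm it. The tall grey cup is in the far bay (scene 286,245), and the two low cups are at (237,270) and (262,260). The spare low cup is at scene (404,297) / top (417,258), and the spare tall one is at top (399,206). The red and blue ones are decoys. Next I'll measure positions.

Run:
```python
from h import *
d=np.load("top0.npy"); P=cloud("top",d)
def box(u,v,r): 
    q=P[v-r:v+r,u-r:u+r].reshape(-1,3); return q[np.isfinite(q).all(1)]
print("table", np.median(P[300:330,350:390,2]))
from scipy.optimize import least_squares
def circ(q,r=None):
    m=q[:,:2].mean(0)
    f=lambda p: np.hypot(*(q[:,:2]-p[:2]).T)-p[2]
    s=least_squares(f,[*m,.025],loss='soft_l1',f_scale=.002); return s.x
for n,u,v,h,r in[("tall",296,243,.058,14),("midlow",289,270,.034,14),("nearlow",284,296,.034,14),("spare",417,258,.034,16),("sparetall",399,206,.058,17),("bowl",320,186,.04,22),("red",349,219,.058,17),("blueR",333,310,.058,17),("blueL",281,190,.058,17)]:
    q=box(u,v,r); q=q[abs(q[:,2]-h)<.006]; print(n,len(q),circ(q).round(4),np.median(q[:,2]).round(4))
# image-based: rack top points at z=.04, knobs
for u,v in[(210+282/4,170+228/4),(210+208/4,170+548/4)]: print("rack screw front row",ray("top",u,v,.04))
for u,v in[(210+108/4,170+252/4),(210+82/4,170+356/4),(210+55/4,170+461/4)]: print("knob",ray("top",u,v,.022))
# table inner corners
C=[(320+260/3,170+347/3),(320+430/3,170+372/3),(320+415/3,170+545/3),(320+241/3,170+518/3)]
C=np.array([ray("top",*c)[:2] for c in C]); print(C,C.mean(0),[np.linalg.norm(C[i]-C[i-1]) for i in range(4)])
# rack block points
q=P[220:315,245:290].reshape(-1,3); q=q[(abs(q[:,2]-.04)<.004)]; c=q[:,:2].mean(0)
r=cv2.minAreaRect(q[:,:2].astype(np.float32)); print("block",len(q),c,r,cv2.boxPoints(r))
q=P[220:310,215:245].reshape(-1,3); q=q[q[:,2]>.012]; print("knobs",len(q))
import itertools
for a,b in[(235,232),(229,258),(223,286)]:
    k=box(a+1,b,9); k=k[k[:,2]>.025]; print(len(k),k.mean(0),k.min(0),k.max(0))
```

```text
table -0.0007649119416851206
tall 83 [0.5722 0.0765 0.0233] 0.0568
midlow 116 [0.5072 0.0897 0.0252] 0.0326
nearlow 113 [0.4396 0.0974 0.0246] 0.0325
spare 88 [ 0.5618 -0.2316  0.0233] 0.0334
sparetall 86 [ 0.6885 -0.18    0.0233] 0.0563
bowl 146 [0.7269 0.0217 0.0375] 0.0385
red 84 [ 0.6436 -0.057   0.0233] 0.0564
blueR 84 [ 0.4138 -0.0289  0.0232] 0.057
blueL 83 [0.7066 0.1222 0.0232] 0.0567
rack screw front row [0.61200814 0.11348048 0.04      ]
rack screw front row [0.41002416 0.13994234 0.04      ]
knob [0.59236401 0.22418859 0.022     ]
knob [0.52446154 0.23302482 0.022     ]
knob [0.45750501 0.24219814 0.022     ]
[[ 0.49323156 -0.21453226]
 [ 0.48285345 -0.35738159]
 [ 0.34063803 -0.34634908]
 [ 0.35154844 -0.20378764]] [ 0.41706787 -0.28051264] [np.float64(0.14208993983625542), np.float64(0.1432258242662125), np.float64(0.14264270228872516), np.float64(0.1429783201543477)]
block 800 [0.50905234 0.12738979] ((0.5069071054458618, 0.1028260663151741), (0.0758107602596283, 0.21661405265331268), 82.31822204589844) [[0.3945052  0.07973837]
 [0.60917526 0.05078334]
 [0.619309   0.12591377]
 [0.40463895 0.15486878]]
knobs 359
65 [0.58654122 0.21811939 0.05098801] [ 0.32516165 -0.00376779  0.02500481] [0.60608793 0.23000194 1.2632846 ]
72 [0.52020093 0.2266068  0.04933586] [ 0.32516165 -0.00376779  0.02534911] [0.53862463 0.23976759 1.2632846 ]
82 [0.45131208 0.22930026 0.07642878] [ 0.32516165 -0.00376779  0.02514782] [0.47226252 0.24867964 1.2632846 ]
```

```bash
cat >> h.py <<'E'
A=-0.1325
def setrack(o,a):
    global RO,RX,RY; RO=np.array(o);RX=np.array([np.cos(a),np.sin(a)]);RY=np.array([-np.sin(a),np.cos(a)])
def rk(x,y,z=0.): return np.r_[RO+RX*x+RY*y,z]
setrack([.503,.0642],A)
def ring(img,n,c,r,z,col,k,off):
    th=np.linspace(0,2*np.pi,60)
    pts=np.array([(proj(n,[c[0]+r*np.cos(t),c[1]+r*np.sin(t),z])+.5-off)*k for t in th])
    cv2.polylines(img,[np.round(pts*16).astype(np.int32)],True,col,1,cv2.LINE_AA,4)
def poly(img,n,ps,col,k,off):
    pts=np.array([(proj(n,p)+.5-off)*k for p in ps])
    cv2.polylines(img,[np.round(pts*16).astype(np.int32)],True,col,1,cv2.LINE_AA,4)
E
cat > ov.py <<'E'
from h import *
def draw(n,img,crop,k,cups,out):
    x,y,w,h=crop; off=np.array([x,y]); im=cv2.convertScaleAbs(cv2.resize(img[y:y+h,x:x+w],None,fx=k,fy=k,interpolation=cv2.INTER_CUBIC),alpha=1.4)
    for c,r,hh in cups:
        ring(im,n,c,r,hh,(0,255,0),k,off); ring(im,n,c,r,0,(0,255,255),k,off)
    g=[rk(-.1,.053,.04),rk(.1,.053,.04),rk(.1,.078,.04),rk(-.1,.078,.04)]; poly(im,n,g,(255,0,255),k,off)
    for x in(-.068,0,.068): 
        a=rk(x,.177,.022); b=rk(x,.165,.022)
        for p in(a,b): poly(im,n,[p+np.r_[RX,0]*.016*np.cos(t)+np.array([0,0,.016*np.sin(t)]) for t in np.linspace(0,6.28,30)],(0,0,255),k,off)
    cv2.imwrite(out,im)
E
python3 - <<'E'
from ov import *
cups=[((.5722,.0765),.025,.058),((.5072,.0897),.025,.034),((.4396,.0974),.025,.034),((.5618,-.2316),.025,.034),((.6885,-.18),.025,.058)]
t=cv2.imread("pics/top0.png"); s=cv2.imread("pics/scene0.png")
draw("top",t,(215,210,110,110),5,cups,"pics/o1.png")
draw("top",t,(370,180,80,110),5,cups,"pics/o2.png")
draw("scene",s,(180,205,130,90),6,cups,"pics/o3.png")
E
```

```text
(no output)
```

View pics/o1.png

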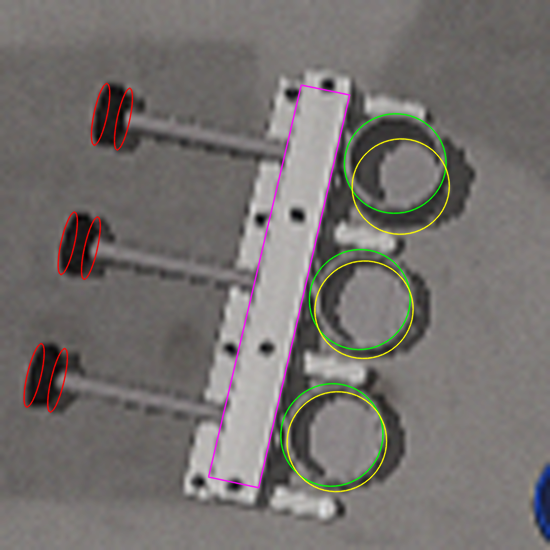

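View pics/o2.png

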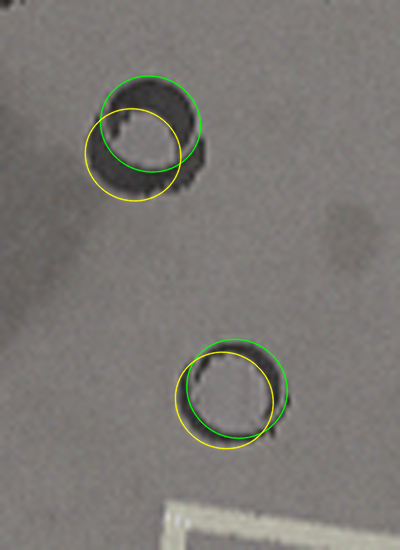

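View pics/o3.png

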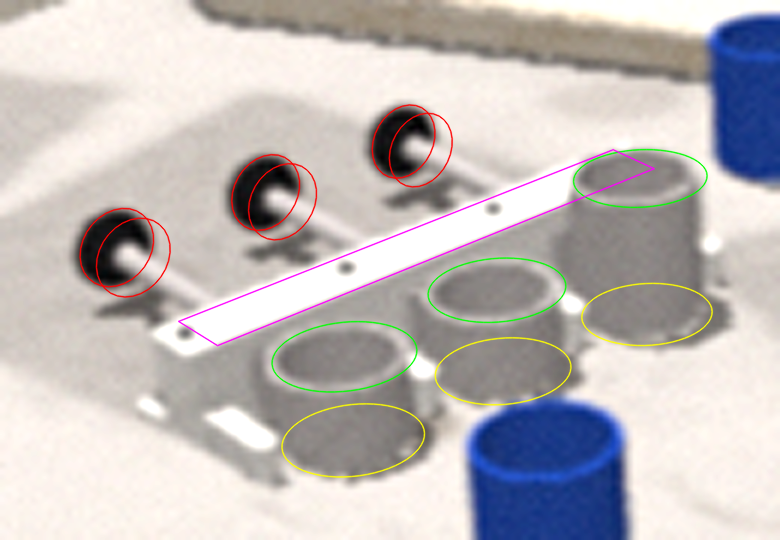

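```bash
sed -i 's/setrack(\[.503,.0642\],A)/setrack([.503,.0632],A)/' h.py
cat >> h.py <<'E'
from scipy.spatial.transform import Rotation as Ro
def quat(ang,flip=False):
    # jaw axis (tool y) at world angle ang, pointing down
    a=ang+(np.pi if flip else 0); y=np.array([np.cos(a),np.sin(a),0]); z=np.array([0,0,-1.]); x=np.cross(y,z)
    return Ro.from_matrix(np.c_[x,y,z]).as_quat(scalar_first=True)
def st(tag=""):
    s=env.get_state(); print(tag,round(s['time'],2),s['tcp_pos'].round(4),s['force'].round(2),round(s['opening'],4))
E
python3 - <<'E'
from h import *
q0=env.get_state()['qpos']
for f in(0,1):
    j=kin.inverse_kinematics(rk(.068,.215,.14),quat(A,f)); print(f,None if j is None else (j-q0).round(2), None if j is None else j[6])
E
```

```text
0 [ 0.5   0.17  0.31  0.19 -0.27 -0.31 -0.33] -0.4124442134044181
1 [ 0.92  0.16 -0.28  0.16  0.22 -0.29  2.41] 2.322212149263696
```

Run:
```python
from h import *
q=quat(A)
env.grip(0.0); st("grip")
env.reach(rk(.068,.215,.13),q); st("above")
env.movel(rk(.068,.215,.084),velocity=.12); st("down")
print(env.movel(rk(.068,.196,.084),velocity=.1)); st("near")
print(env.movel(rk(.068,.101,.084),velocity=.07,stop_force=20)); st("pushed")
env.dwell(.1)
p,d=camera("scene"); cv2.imwrite("pics/s1.png",p); st()
```

```text
grip 0.87 [0.2794 0.6145 0.304 ] [ 0.39 -0.17  0.67] 0.0001
above 2.69 [0.5983 0.2697 0.1304] [-0.4  -0.4   0.15] 0.0
down 3.23 [0.5988 0.2676 0.0839] [ 0.01  0.02 -0.48] 0.0001
False
near 3.57 [0.5967 0.2468 0.0847] [ 0.47 -0.78  0.3 ] -0.0003
False
pushed 5.08 [0.5839 0.1565 0.0841] [ 0.51  8.43 -3.12] -0.0
 5.22 [0.5839 0.1564 0.0842] [ 1.27  8.79 -2.56] -0.0001
```

View pics/s1.png

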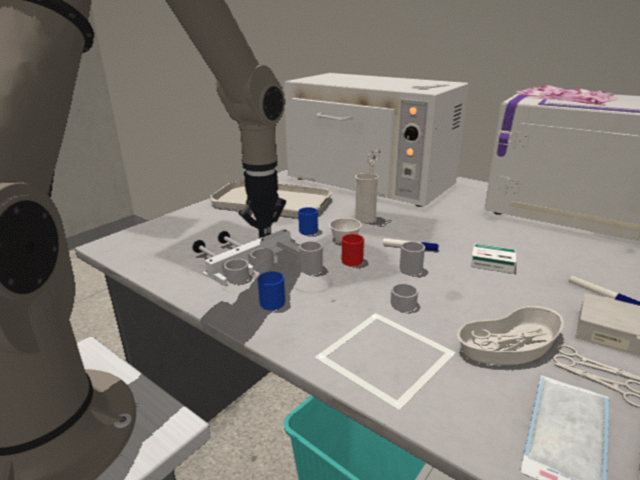

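The tall cup is out in front of the far bay (scene 312,257). Force is 8.8 N, so the ejector looks to be at or near full stroke. I'll push slightly further to be sure, then retract and look from the top.

Run:
```python
from h import *
print(env.movel(rk(.068,.096,.084),velocity=.03,stop_force=12)); env.dwell(.08); st("push+")
env.movel(rk(.068,.2,.084),velocity=.15); st("back")
env.movel(rk(.068,.215,.16),velocity=.2); 
p,d=camera("top"); cv2.imwrite("pics/t2.png",p); np.save("t2.npy",d); st()
k=4; cv2.imwrite("pics/t2c.png",cv2.convertScaleAbs(cv2.resize(p[190:330,210:400],None,fx=k,fy=k,interpolation=cv2.INTER_CUBIC),alpha=1.5))
```

```text
True
push+ 5.52 [0.584  0.158  0.0842] [ 1.32  4.64 -0.29] 0.0002
back 6.31 [0.5967 0.2506 0.0838] [ 0.25  0.57 -0.19] -0.0002
 6.89 [0.5983 0.2661 0.1592] [ 0.16 -0.23 -0.47] -0.0001
```

View pics/t2c.png

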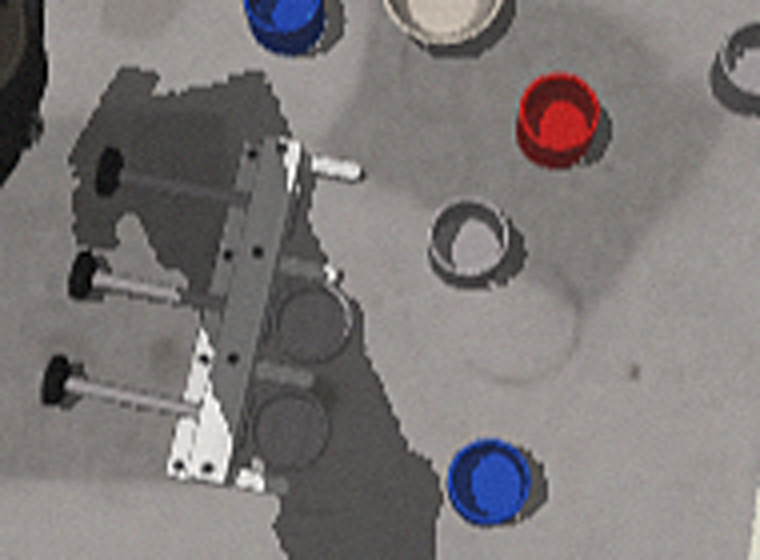

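Run:
```python
from h import *
c=ray("top",327.5,250.75,.058); print(c, rk(.068,-.06)); e=c[:2]-RO; print("rack coords",e@RX,e@RY)
c=ray("top",294.5,242.5,.058); e=c[:2]-RO; print("start rack coords",e@RX,e@RY)
for u,v in[(288.5,270.7),(282.7,297)]:
    e=ray("top",u,v,.034)[:2]-RO; print(e@RX,e@RY)
print("spare",ray("top",416.7,258.3,.034))
# travel jaw angles: current j and candidates for tall grasp & target
C=np.array([.417,-.2805])
for a in np.deg2rad([-8,-30,20,60,90]):
  for f in(0,1):
    r=[]
    for p in([.5625,-.0053,.08],[*C,.08]):
        j=kin.inverse_kinematics(np.array(p),quat(a,f)); r.append(None if j is None else j.round(2))
    print(round(np.rad2deg(a)),f,r)
```

```text
[ 0.55672877 -0.00857509  0.058     ] [ 0.5624772  -0.00525774  0.        ]
rack coords 0.06274021545830771 -0.06404770682057458
start rack coords 0.06628552171309811 0.01954622513913942
-0.0017410956970706042 0.020858144953891634
-0.06795157222778889 0.0205587648492848
spare [ 0.55877559 -0.23142677  0.034     ]
-8 0 [array([-0.32,  0.62,  0.29,  1.99, -0.31,  0.57,  0.04]), array([ 0.22,  0.56,  0.31,  2.13, -0.35,  0.49,  0.66])]
-8 1 [array([ 0.23,  0.64, -0.43,  1.95,  0.43,  0.64,  2.52]), array([-0.37,  1.09,  1.26,  2.17, -1.3 ,  1.06, -1.63])]
-30 0 [array([-0.38,  0.64,  0.37,  2.  , -0.4 ,  0.58, -0.27]), array([ 0.17,  0.57,  0.38,  2.14, -0.43,  0.5 ,  0.35])]
-30 1 [array([ 0.16,  0.63, -0.34,  1.96,  0.35,  0.62,  2.21]), array([ 0.73,  0.56, -0.32,  2.1 ,  0.33,  0.53,  2.78])]
20 0 [array([-0.25,  0.61,  0.19,  1.99, -0.2 ,  0.56,  0.43]), array([ 0.29,  0.55,  0.22,  2.13, -0.25,  0.49,  1.05])]
20 1 [array([-0.73,  0.82,  0.87,  2.02, -0.94,  0.77, -2.06]), array([-0.16,  0.73,  0.83,  2.16, -0.92,  0.67, -1.46])]
60 0 [array([-0.12,  0.6 ,  0.02,  1.98, -0.03,  0.56,  0.97]), array([ 0.44,  0.54,  0.03,  2.12, -0.04,  0.48,  1.55])]
60 1 [array([-0.63,  0.74,  0.72,  2.01, -0.78,  0.68, -1.5 ]), array([-0.04,  0.65,  0.65,  2.15, -0.74,  0.58, -0.94])]
90 0 [array([-0.02,  0.6 , -0.1 ,  1.97,  0.1 ,  0.57,  1.38]), array([ 0.53,  0.54, -0.08,  2.11,  0.09,  0.49,  1.96])]
90 1 [array([-0.53,  0.69,  0.57,  2.01, -0.63,  0.63, -1.11]), array([ 0.03,  0.62,  0.56,  2.15, -0.64,  0.55, -0.5 ])]
```

The cup travelled about 84 mm in the images (85 expected), so the ejector is fully in and the knob has sprung back (top 237,233). Next I'll grip the tall cup gently and slide it to the returns area.

Run:
```python
from h import *
q=quat(A)
env.grip(0.085,20)
env.movel([.5575,-.007,.155],velocity=.25,rot=q); st("above")
env.movel([.5575,-.007,.079],velocity=.15); st("down")
env.grip(0.04,20); st("grip")
env.movel([.417,-.2805,.079],velocity=.12); st("slid")
p,d=camera("scene"); cv2.imwrite("pics/s3.png",p)
```

```text
above 8.93 [ 0.5577 -0.0054  0.155 ] [ 0.06  0.56 -0.09] 0.0852
down 9.59 [ 0.5579 -0.0067  0.0793] [0.97 0.65 0.02] 0.085
grip 10.02 [ 0.5583 -0.007   0.08  ] [-0.71  0.56  6.49] 0.0488
slid 12.72 [ 0.4188 -0.2794  0.08  ] [ 3.47  5.51 10.01] 0.0484
```

View pics/s3.png

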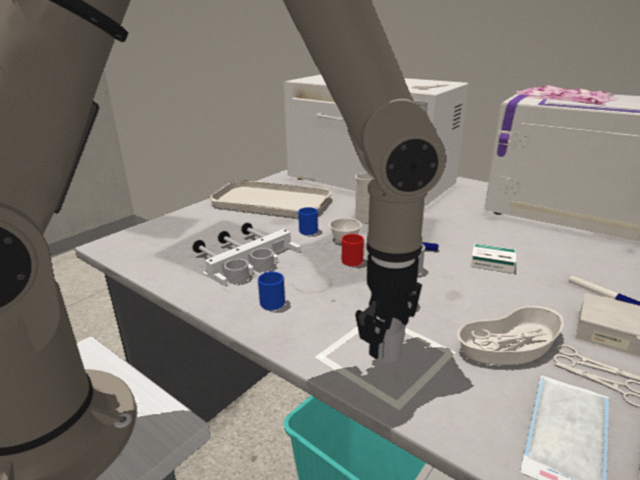

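Run:
```python
from h import *
env.grip(0.085); env.movel([.4188,-.2794,.15],velocity=.2)
env.movel([.560,-.2315,.15],velocity=.25); env.movel([.560,-.2315,.077],velocity=.15); st("down")
env.grip(0.04,20); st("grip")
p,d=camera("scene"); cv2.imwrite("pics/s4.png",p)
```

```text
down 15.12 [ 0.5597 -0.2322  0.0775] [0.17 0.01 0.21] 0.0848
grip 15.55 [ 0.5606 -0.2317  0.0782] [-1.57 -0.47  5.44] 0.0495
```

View pics/s4.png

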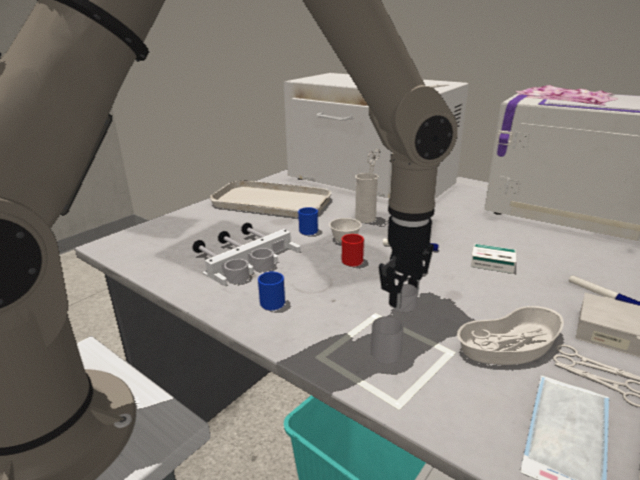

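The tall cup is upright inside the square (388,342) and the spare low cup is gripped (403,297). Next I'll slide it to the far bay's mouth, past the red cup.

Run:
```python
from h import *
z=.077
env.movel([.545,-.07,z],velocity=.13); st()
env.movel(rk(.067,-.06,z),velocity=.12); st()
env.movel(rk(.067,-.017,z),velocity=.08,stop_force=15); st("mouth")
p,d=camera("scene"); cv2.imwrite("pics/s5.png",p)
env.grip(.064); s=env.get_state()['tcp_pos']; env.movel([s[0],s[1],.13],velocity=.15); st()
env.movel(rk(.067,-.1,.16),velocity=.25)
p,d=camera("scene"); cv2.imwrite("pics/s6.png",p)
p,d=camera("top"); cv2.imwrite("pics/t6.png",p);np.save("t6.npy",d)
k=4
cv2.imwrite("pics/t6c.png",cv2.convertScaleAbs(cv2.resize(p[190:330,210:400],None,fx=k,fy=k,interpolation=cv2.INTER_CUBIC),alpha=1.8))
```

```text
17.0 [ 0.5462 -0.0701  0.0781] [ 0.   -2.48  8.14] 0.0494
 17.71 [ 0.5623 -0.0046  0.0781] [ 0.7  -1.57 10.44] 0.0491
mouth 18.4 [0.5679 0.0372 0.0781] [-0.45 -3.36 10.12] 0.0494
 19.24 [0.5664 0.0385 0.1299] [ 0.04 -0.09  1.09] 0.0641
```

View pics/t6c.png

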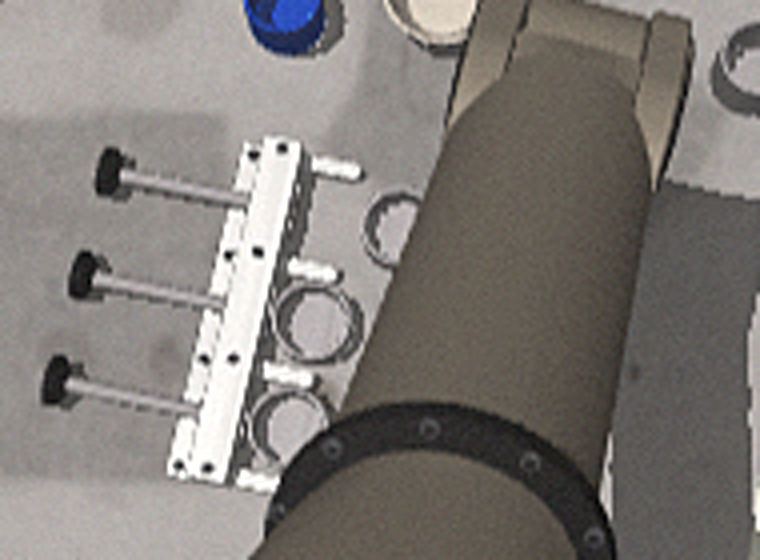

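View pics/s6.png

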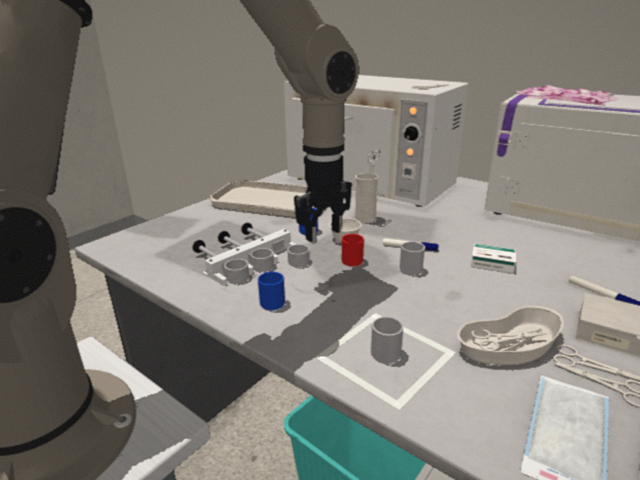

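The spare low cup stands upright at the mouth of the far bay, centred between its guide bars (top ≈311,248). I'll push it home with closed fingers.

Run:
```python
from h import *
env.grip(0.0)
env.movel(rk(.067,-.08,.16),velocity=.2)
env.movel(rk(.067,-.08,.079),velocity=.15); st("low")
env.movel(rk(.067,-.03,.079),velocity=.08); st("a")
for y in(-.022,-.018,-.014,-.010):
    env.movel(rk(.067,y,.079),velocity=.03,stop_force=12); st(y)
p,d=camera("scene"); cv2.imwrite("pics/s7.png",p)
p,d=camera("top"); cv2.imwrite("pics/t7.png",p)
k=4
cv2.imwrite("pics/t7c.png",cv2.convertScaleAbs(cv2.resize(p[190:330,210:400],None,fx=k,fy=k,interpolation=cv2.INTER_CUBIC),alpha=1.8))
```

```text
low 21.42 [ 0.5592 -0.0255  0.0794] [-0.03 -0.34  0.06] -0.0003
a 22.19 [0.5652 0.0246 0.0789] [ 0.26 -0.73 -0.38] -0.0003
-0.022 22.61 [0.5665 0.0327 0.079 ] [ 0.99 -0.55  0.1 ] -0.0001
-0.018 22.89 [0.5671 0.0368 0.079 ] [ 0.01 -0.37  0.77] 0.0002
-0.014 23.18 [0.5676 0.0408 0.079 ] [ 0.03 -0.49  0.04] -0.0001
-0.01 23.46 [0.5681 0.0448 0.079 ] [-0.99  0.38  0.44] -0.0001
```

View pics/t7c.png

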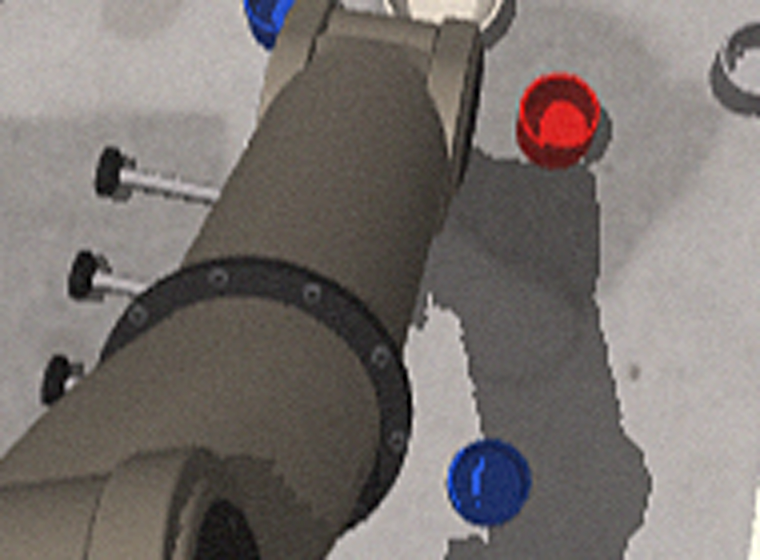

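Run:
```python
from h import *
def f():
    v=[]
    for _ in range(6): env.dwell(.02); v.append(env.get_state()['force'])
    return np.mean(v,0).round(2)
print(f())
for y in(-.008,-.006,-.004,-.002,0.,.002):
    env.movel(rk(.067,y,.079),velocity=.03,stop_force=12); g=f(); print(y,env.get_state()['tcp_pos'].round(4),g)
    if abs(g[1])>2.2: break
p,d=camera("scene"); cv2.imwrite("pics/s8.png",p); st()
k=5
cv2.imwrite("pics/s8c.png",cv2.convertScaleAbs(cv2.resize(p[190:300,180:330],None,fx=k,fy=k,interpolation=cv2.INTER_CUBIC),alpha=1.3))
```

```text
[-0.01 -0.21  0.01]
-0.008 [0.5682 0.0453 0.079 ] [-0.28 -5.17  1.43]
 24.06 [0.5682 0.0453 0.079 ] [-1.27 -6.24  1.15] -0.0003
```

View pics/s8c.png

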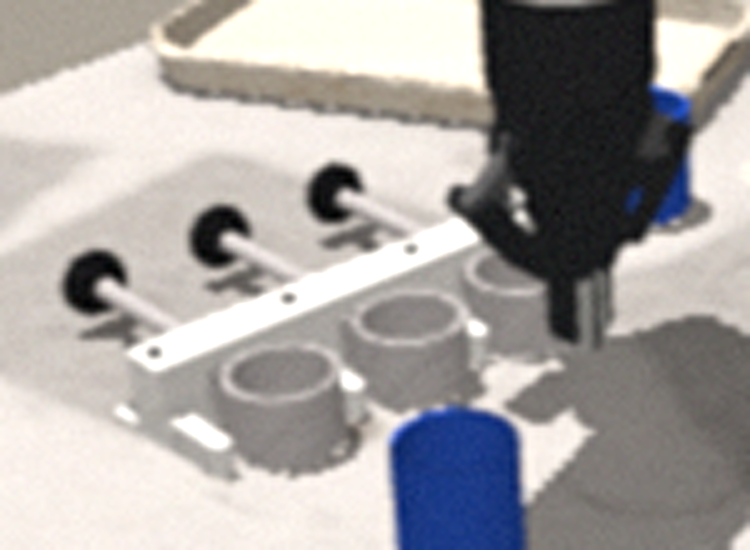

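The force rose sharply to about 6 N: the cup is against the resting pusher plate, and in the crop it lines up with its two neighbours. I'll back off and check from above.

Run:
```python
from h import *
env.movel(rk(.067,-.08,.079),velocity=.12)
env.movel(rk(.067,-.1,.2),velocity=.2)
env.reach([.45,-.42,.3],quat(A)); st()
p,d=camera("top"); cv2.imwrite("pics/t9.png",p)
s,_=camera("scene"); cv2.imwrite("pics/s9.png",s)
P=cloud("top",d)
for n,u,v,h,r in[("home",296,243,.034,14),("midlow",289,270,.034,14),("nearlow",284,296,.034,14),("sparetall",399,206,.058,17)]:
    q=P[v-r:v+r,u-r:u+r].reshape(-1,3); q=q[abs(q[:,2]-h)<.006]
    if len(q)>20: (c,rr)=cv2.minEnclosingCircle(q[:,:2].astype(np.float32)); e=np.array(c)-RO; print(n,len(q),np.round(c,4),round(rr,4),"rack",e@RX,e@RY)
k=4
cv2.imwrite("pics/t9c.png",cv2.convertScaleAbs(cv2.resize(p[190:330,210:400],None,fx=k,fy=k,interpolation=cv2.INTER_CUBIC),alpha=1.5))
```

```text
27.07 [ 0.4512 -0.4183  0.2992] [-0.16  0.7  -0.12] -0.0001
home 108 [0.5796 0.0872] 0.0368 rack 0.07273423439842207 0.033857469244179525
midlow 121 [0.5128 0.0954] 0.0356 rack 0.0054163810620607294 0.03322204507544919
nearlow 109 [0.4448 0.1034] 0.0346 rack -0.06297161777193547 0.03218449254398231
sparetall 86 [ 0.6886 -0.1807] 0.0255 rack 0.21623103482988495 -0.21722668597592723
```

View pics/t9c.png

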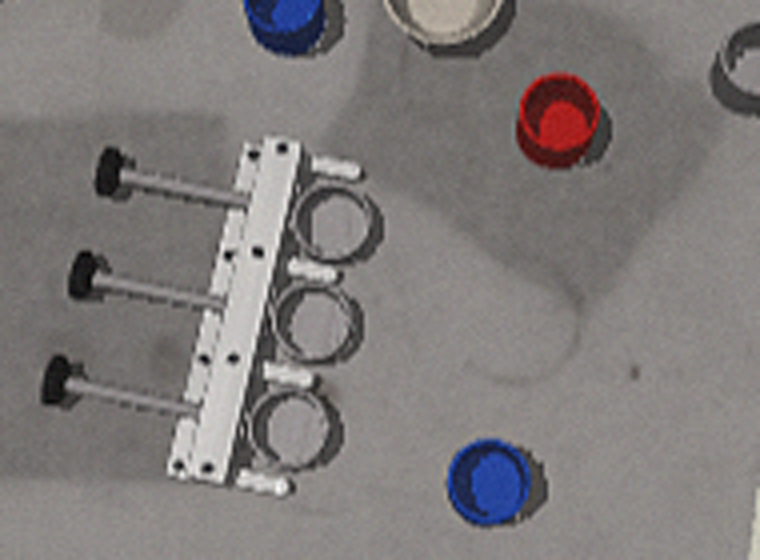

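View pics/t9.png

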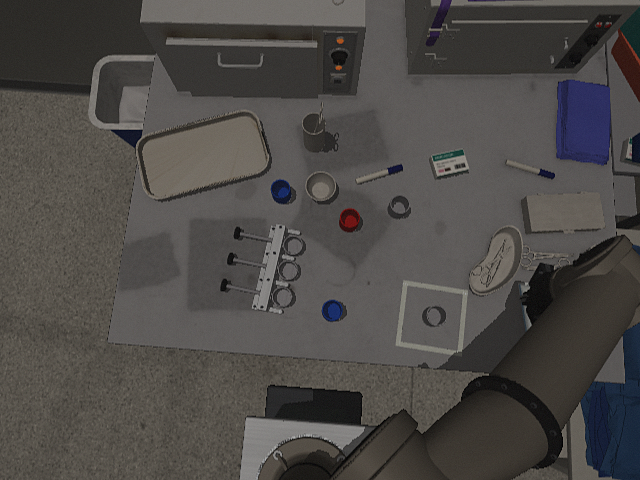

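View pics/s9.png

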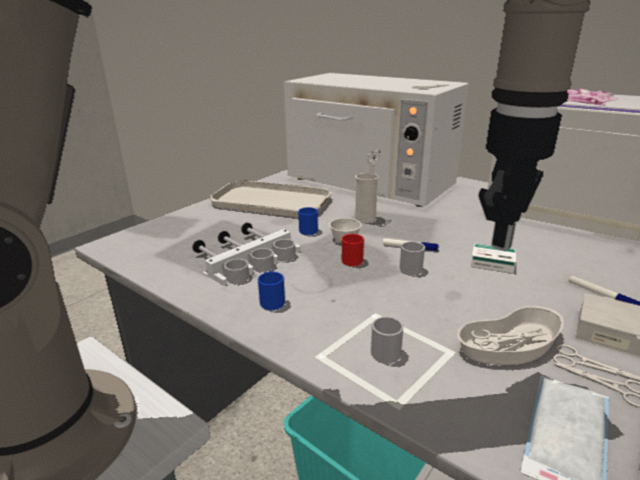

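The three low cups sit in a row (crop 337,222; 317,323; 295,429), all touching their plates, and the knobs are at rest. The tall cup is centred in the square (top 433,316). The spare tall cup is where it was, and the arm is clear. Handing in.

Run:
```python
from h import *
c=ray("top",433,316,.058); print(c, c[:2]-[.417,-.2805])
job.job_done(); st()
```

```text
[ 0.41798045 -0.26972208  0.058     ] [0.00098045 0.01077792]
the job is handed in; nothing more can be done
the job is handed in; nothing more can be done
```

I finished the job and handed it in at about 27 s of the 58 s allowed; the hand-in reports no verdict.

- **Ejecting:** I pushed the far bay's knob fully in. The force rose sharply at the end of the stroke, and the tall cup moved about 84 mm in the images. The knob sprang back afterwards.
- **Tall cup:** I slid it to the middle of the taped square. A rough last pixel reading put it about 11 mm off the aimed centre in y, while the gripper's position at release was within about 2 mm. Either way it is well within the 46 mm limit.
- **Spare low cup:** I slid it to the far bay's mouth and pushed it in with closed fingers until the force rose to about 6 N against the resting pusher plate. From above it lines up with the other two low cups: depth readings along the bays agree within about 2 mm.
- **Everything else:** In the last pictures all cups are upright, the knobs are at rest, and the arm is clear. The spare tall cup measured within 1 mm of its starting position. The bowl, the pen and the decoy cups look unmoved by eye.
- **Disagreement between checks:** My estimate of the rack's front and the cup rims read from the images differed by about 4 mm along the bays. I therefore judged "fully home" by the contact force and by alignment with the neighbouring cups, not by absolute position.

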